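# Take the locked cover off a bench collimator

## Robot

A 6-joint arm with a two-finger parallel gripper is mounted at the origin on the work surface. World frame = base frame: x ahead of the robot, y to its left, z up, the work surface at z = 0. Lengths are in m, angles in rad, forces in N, time in s.
With the tool pointing down it reaches from about 0.35 to 0.975 m from the base axis. Payload 4.9 kg.
Tool frame: the origin (TCP) lies between the finger pads; the fingertips stand 25 mm ahead of it and the grasp point (between the pads) lies 6 mm ahead of it; z points along the fingers, y is the line along which they close (so a half turn about z gives the same grasp; the last joint's range is limited). The gripper opens to 85 mm and grips with 20 to 120 N. Pads are 22 mm wide; open, the fingers measure 114 mm over their backs; the gripper's body (76 mm by 85 mm) begins 54 mm behind the grasp point. The pads swing forward as they close: fully open they stand 13 mm farther back than shut.
Start: joints at [-1.448, 0.053, 1.613, -0, 1.476, -0.119], TCP at [0.15, -0.607, 0.234] pointing down, gripper open.
Joint ranges: [-3.01, 3.01], [-1.01, 2.22], [0.06, 2.58], [-1.02, 4.17], [0.09, 2.62], [-3.14, 3.14]. Speed limits (rad/s): [2.57, 2.57, 3.14, 3.14, 3.14, 3.14].

## Interface

Orientations are given as a unit quaternion [w, x, y, z].
In Python, from plant import manip gives the robot as it stands.
- The arm moves only by the shell command python3 -m inch 'ROWS'. ROWS is JSON, a list of rows, each a list of 3 entries, a list of its own where there are three numbers: the shift along the tool's x, y, z in m, then the turn, a rotation vector about the tool's x, y, z in rad, then the opening, from 0 (shut) to 1 (fully open). A call has 1 to 8 rows; each row shifts and turns the commanded pose from where the row before left it, along the tool's axes as they then stand; what a row does not reach is not made up. A row lasts 1/10 s, in which the tool goes at most 50 mm and 8.59 degrees, less where a joint would pass 70% of its speed; a pose out of reach is approached as far as the arm can. A call with a gripper value outside its range is refused whole. The fingers move at their own pace and stop on an object; the grip force is fixed at half the most. Time passes only in rows, so rows that do not move let the fingers close. It gives the time, the measured TCP pose, the force, the opening and the grip force at its end, in the units of the state.
- manip.state(): the state, without advancing time (a new reading comes with each control period).
- manip.grab_frame(name): name is "side" or "top" or "wrist"; returns (picture, depth): 420x560x3 uint8, red, green, blue; 420x560 float32, m along the optical axis (not along the pixel's ray), 0 where there is no reading.
- manip.camera_params(name): a dict with "camera_matrix" (3x3 intrinsics, pixels), "rvec" (rotation vector, rad) and "tvec" (3), from world to camera coordinates, as OpenCV has them. Camera axes: x right, y down, z forward; pixel columns grow to the right and rows downward; lengths in m; the calibration is good to about 2 mm. A picture is of the moment at which its call begins: read the wrist's pose just before it. camera_params takes no time and is no camera call; for the wrist camera it gives the pose at the moment of the call.
- manip.job_done(): hands the job in; it is judged then, once.
Trained networks look in the newest picture that a camera, given by its name, has taken for a name from the list of things; names that differ only in an ending like _2 or _b are one class to them, and where a whole thing is asked for, a point or a joint stands for the part that bears it (a point fixed in the world has none). Each returns a list of dicts, best first, with "score" (0 to 1); they miss things now and then, are a little off and sometimes report something else, mostly with a low value. They report only what shows in the picture. A call takes as long as a camera call. They do not tell look-alikes from the thing itself.
- manip.look_for(camera, label): "point" ([x, y, z] in m, in world coordinates, good to about 4 mm: the middle of the surface that is visible of it).
The state is a dict: "time": time; "joint_pos": joint angles; "joint_vel": joint speeds; "joint_efforts": joint torques, N m; "tool_pos": TCP position; "tool_rot": TCP orientation; "contact_force": force on the tool from outside, world axes, zero at the start; "ft_torque": the same for the moment, N m; "gripper_width": opening from 0.0 (shut) to 1.0 (fully open); "grasp_force": force on a finger pad.
Only numpy, scipy, OpenCV 4.12 (cv2) and the standard library are available. Lean on these libraries where they do the work, as an engineer would, in place of code of your own. Each camera call takes 0.05 s, during which the arm holds its last target. There are 200 camera calls.

## Task

Take the black cover off the yellow upright collimator: pinch its two red side buttons fully in and, keeping them pinched, turn the cover the way it gives - the other way meets a hard stop after a few degrees, and which way is which is not marked, so feel for it and do not force it - then lift it straight off. Set the cover down upright on the floor of the aluminium tray, lowering it rather than dropping it, let go of it and leave everything else on the table where it is.

Things in the scene. Friction and masses are not known exactly. Their poses are not given: they have to be found in the camera images.
- cover: Black round cover on top of the collimator, 0.15 to 0.25 kg. Origin: centre of the underside of its flange (72 mm across, 5 mm thick), which lies on the rim; z up. On the flange stands a block 52 mm (x) by 40 mm (y), with a red button on its +y and its -y side. Axes parallel to the collimator's at the start. Two steel lugs below it, at +x and -x, are hooked under ledges inside the rim.
- cover_top (a point): Centre of the top of the cover's block, 41 mm above the cover's origin; a white bar along the cover's x marks it. With both buttons fully in the cover turns about z: free (rubs up to 0.35 Nm) to about 60 degrees one way, liftable from 35 (best 45 to 50); the other way a hard stop after about 8 degrees (0.6 Nm or more by 15). Which way is which varies and cannot be seen.
- cover_foot (a point): Centre of the flat lower end of the cover's round grey core (36 mm across), 30 mm below the cover's origin. It sits down inside the collimator, so the cover must rise straight up 32 mm to be out; off the collimator the cover stands upright on this end.
- button_a (a joint): Red button on the cover's +y side: travel inward in m, 0 out, 0.006 fully in. Flat face 28 mm wide, 30 mm tall, 8 to 38 mm above the cover's origin; the two faces are 60 mm apart when out, 48 mm when in. Spring: 4.5 N to start, 13.5 N fully in (20 N of grip or more holds both in). The cover cannot turn unless both are in by more than about 4 mm; let go, they spring out.
- button_b (a joint): Red button on the cover's -y side; same as button_a.
- collimator: Fixed yellow upright tube, 72 mm across, on a 120 x 120 x 14 mm dark foot. Origin: centre of the foot's underside; z up. A dark eyepiece stub sticks out 72 mm to +x at 75 mm height.
- rim (a point): Centre of the collimator's top rim, 150 mm above its origin; the turning axis of the cover.
- tray: Fixed shallow aluminium tray, 170 (x) x 150 (y) mm outside, rim 18 mm high, dark rubber floor 5 mm above the table. Origin: centre of its underside. Empty.
- screwdriver: Bystander, leave alone: blue-handled screwdriver, 170 mm, lying on the table; origin under its middle
- wrench: Bystander, leave alone: steel spanner, 130 mm, lying on the table
- prism: Bystander, leave alone: red round reflector prism, 64 mm across, 30 mm high, with a small black lug
- oil_can: Bystander, leave alone: bare aluminium can, 60 mm across, 130 mm tall
- plain_cap: Bystander, leave alone: plain round black cap without buttons, 56 mm across, 20 mm high, lying on the table; not the cover
- screw_dish: Bystander, leave alone: small steel bowl, 70 mm across, 22 mm high
- level_vial: Bystander, leave alone: yellow bar-shaped spirit level, 90 x 22 x 22 mm
Mind the look-alikes: they are no part of the job. What is shaped like the cover but brown or green is not meant.

How it is judged:
On the way, in this order (a step that is already met when the one before it is completed fails the run):
1. both buttons are pressed in while the cover is on the collimator (value of joint each of button_a, button_b above 0.004 m and z of cover in the frame of collimator below 0.156 m), for 0.1 s.
2. the cover is turned loose (about 30 degrees or more) while still down on the collimator (angle between the x axis of cover and the x axis of collimator, either way round above 0.52 rad and z of cover in the frame of collimator below 0.156 m and angle between cover's own z axis and vertical below 0.15 rad), for 0.05 s.
3. the cover is lifted clear of the collimator (height (world z) of cover above 0.182 m), for 0.05 s.
4. the cover is lowered upright to the tray floor while still held (x of cover in the frame of tray between -0.06 and 0.06 m and y of cover in the frame of tray between -0.05 and 0.05 m and z of cover in the frame of tray below 0.043 m and contact force between the fingers and cover above 0.5 N and angle between cover's own z axis and vertical below 0.2 rad), for 0.05 s.
At the end, for the whole second after the job is handed in: The cover stands still and upright (within 0.15 rad) on the tray floor, its origin within 60 mm (tray x) and 50 mm (tray y) of the tray's middle and 30 to 40 mm above the tray's underside, let go (x of cover in the frame of tray between -0.06 and 0.06 m and y of cover in the frame of tray between -0.05 and 0.05 m and angle between cover's own z axis and vertical below 0.15 rad and z of cover in the frame of tray between 0.03 and 0.04 m and linear speed of cover below 0.02 m/s); the robot touches nothing.
It fails at once if the cover is forced against the collimator with more than 100 N (contact force between cover and collimator above 100 N).
It fails at once if a bystander is moved by more than 30 mm (distance of any of screwdriver, wrench, prism, oil_can, plain_cap, screw_dish, level_vial from where it was at the start of the episode above 0.03 m).
It also fails if it takes over 48 s, if anything falls off the work surface, if the arm or the gripper's body presses on something with over 40 N, if the wrist force passes 120 N, or if a joint passes its speed limit or range.

## Working session

There is one attempt and no reset: what is moved stays moved. The work goes in short steps, Python scripts to look and compute and a shell command to move; the robot and the scene stay as the last step left them, time stands still between calls to the robot, and variables do not carry over. Pictures are saved under pics/ and viewed, at most 10 in all, crops included, and the job is handed in when it is done.

```bash
mkdir -p pics; cat > h.py <<'E'
import numpy as np, cv2
from plant import manip
def shot(n,f=None):
    p=manip.camera_params(n); im,d=manip.grab_frame(n)
    if f: cv2.imwrite('pics/'+f,im[:,:,::-1])
    return im,d,p
def cloud(d,p):
    K=np.array(p["camera_matrix"]);R=cv2.Rodrigues(np.array(p["rvec"],float))[0];t=np.array(p["tvec"],float).ravel()
    v,u=np.mgrid[:d.shape[0],:d.shape[1]]
    c=np.stack([(u-K[0,2])/K[0,0]*d,(v-K[1,2])/K[1,1]*d,d],-1)
    w=(c-t)@R; w[d<=0]=np.nan
    return w
E
python3 - <<'E'
from h import *
a=shot('top')[0]; b=shot('side')[0]
cv2.imwrite('pics/top0.png',a[:,:,::-1]);cv2.imwrite('pics/side0.png',b[:,:,::-1])
for c in ('top','side'):
    for l in ('cover','collimator','tray'): print(c,l,[(np.round(x['point'],3),round(x['score'],2)) for x in manip.look_for(c,l)])
print(manip.state())
E
```

```text
top cover [(array([ 0.539, -0.346,  0.068]), 0.88), (array([ 0.587, -0.05 ,  0.072]), 0.85), (array([ 0.555, -0.224,  0.184]), 0.71), (array([ 0.498, -0.101,  0.067]), 0.6), (array([ 0.421, -0.176,  0.067]), 0.56)]
top collimator [(array([ 0.534, -0.205,  0.015]), 0.65)]
top tray [(array([ 0.73 , -0.194,  0.03 ]), 0.73), (array([0.559, 0.144, 0.008]), 0.68), (array([ 0.698, -0.358,  0.023]), 0.51)]
side cover [(array([ 0.499, -0.085,  0.064]), 0.9), (array([ 0.551, -0.21 ,  0.182]), 0.56), (array([ 0.53 , -0.34 ,  0.058]), 0.55), (array([ 0.414, -0.168,  0.064]), 0.55), (array([ 0.587, -0.038,  0.06 ]), 0.55)]
side collimator [(array([ 0.557, -0.199,  0.046]), 0.96)]
side tray [(array([0.56 , 0.146, 0.004]), 0.92)]
{'time': 0.4, 'joint_pos': array([-1.44802736e+00,  5.27947994e-02,  1.61308022e+00, -6.51245599e-06,
        1.47597639e+00, -1.19015742e-01]), 'joint_vel': array([ 1.02542981e-03, -1.55530207e-03, -1.76289109e-03,  7.00088127e-04,
        1.46815887e-04, -6.57140461e-05]), 'joint_efforts': array([-7.43996716e-04, -3.93053663e+01, -3.69810247e+01, -1.84138830e-04,
        2.51851743e-03, -4.07016586e-06]), 'tool_pos': array([ 0.1496254 , -0.60673306,  0.23383697]), 'tool_rot': array([-1.29368484e-04,  9.92701369e-01,  1.20598403e-01, -3.48434152e-06]), 'contact_force': array([ 1.02899277,  0.4025366 , -0.70217392]), 'ft_torque': array([ 0.03143714, -0.00350912,  0.00094339]), 'grasp_force': 0.0, 'gripper_width': 1.0033043321929558}
```

View pics/top0.png

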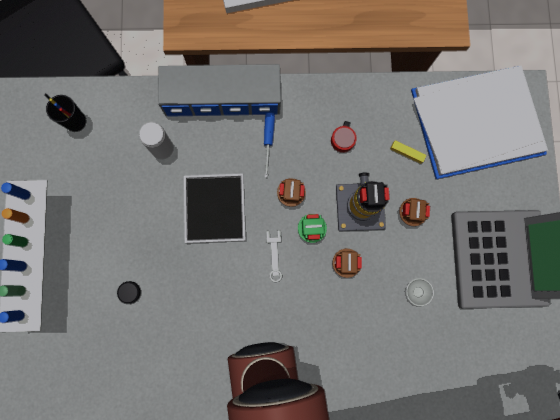

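View pics/side0.png

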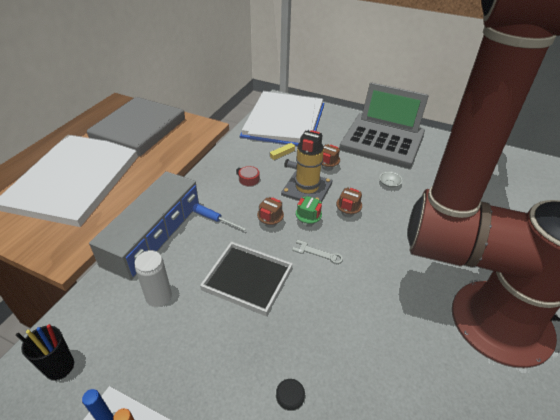

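The top view shows the candidates: the black cover on the yellow tube at about (375,195), brown look-alikes at (291,191), (415,210) and (347,262), a green one at (313,227), and the plain black cap at (128,292). I choose (375,195): it is black, has red buttons and sits on the collimator. The tray is at (215,208). Next I measure and check a close crop.

```bash
python3 - <<'E'
from h import *
crops=[]
for n,(u,v) in (('top',(368,200)),('side',(311,155))):
    im,d,p=shot(n); w=cloud(d,p)
    crops.append(cv2.resize(im[v-45:v+45,u-45:u+45,::-1],(390,390),interpolation=cv2.INTER_CUBIC))
    near=np.hypot(w[...,0]-.55,w[...,1]+.21)<.08
    m=near&(w[...,2]>.178)
    print(n,m.sum(),np.nanmax(w[near][:,2]))
    q=w[m]; r=cv2.minAreaRect(q[:,:2].astype(np.float32)*1000); print('top rect mm',r, np.median(q[:,2]))
    hsv=cv2.cvtColor(im,cv2.COLOR_RGB2HSV)
    wh=m&(hsv[...,1]<60)&(hsv[...,2]>130)
    print('white',wh.sum(), cv2.minAreaRect(w[wh][:,:2].astype(np.float32)*1000) if wh.sum()>3 else '')
    rd=near&(w[...,2]>.14)&(hsv[...,1]>150)&((hsv[...,0]<8)|(hsv[...,0]>172))
    q=w[rd]; print('red',len(q), 'med',np.median(q,0))
    if len(q)>5:
        _,lab,c=cv2.kmeans(q.astype(np.float32),2,None,(3,20,1e-5),5,cv2.KMEANS_PP_CENTERS); print(c)
    # foot and tray
    ft=(np.hypot(w[...,0]-.55,w[...,1]+.2)<.1)&(w[...,2]>.009)&(w[...,2]<.02)&(hsv[...,2]<110)
    print('foot',ft.sum(),cv2.minAreaRect(w[ft][:,:2].astype(np.float32)*1000))
    tr=(np.hypot(w[...,0]-.56,w[...,1]-.146)<.14)&(w[...,2]>.012)&(w[...,2]<.025)
    print('tray',tr.sum(),cv2.minAreaRect(w[tr][:,:2].astype(np.float32)*1000))
cv2.imwrite('pics/crop.png',np.hstack(crops))
E
```

```text
top 589 0.1985722829974765
top rect mm ((557.025390625, -228.9799346923828), (52.694732666015625, 61.40606689453125), 6.743338108062744) 0.18977542812848647
white 43 ((557.5971069335938, -229.55758666992188), (5.7093682289123535, 38.218650817871094), 89.68631744384766)
red 158 med [ 0.55779005 -0.20680117  0.18712916]
[[ 0.5577825  -0.20350547  0.182578  ]
 [ 0.557739   -0.2530592   0.18767796]]
foot 994 ((557.3316040039062, -230.06735229492188), (119.7830581665039, 120.65977478027344), 0.5249758362770081)
tray 574 ((561.70361328125, 140.5408172607422), (171.05908203125, 150.82247924804688), 0.9570290446281433)
side 273 0.1953501741170361
top rect mm ((559.7456665039062, -226.6532440185547), (51.49665451049805, 62.33592224121094), 0.11386296898126602) 0.18928214623880918
white 34 ((568.207763671875, -235.93116760253906), (47.52959060668945, 39.43379211425781), 17.9046573638916)
red 30 med [ 0.55891009 -0.20369278  0.18741764]
[[ 0.56000495 -0.25283635  0.18759216]
 [ 0.55893683 -0.20254554  0.18744534]]
foot 461 ((558.99462890625, -222.83724975585938), (118.3681869506836, 117.66866302490234), 1.3161191940307617)
tray 710 ((564.3619384765625, 142.24044799804688), (171.3394317626953, 153.13308715820312), 1.0338057279586792)
```

View pics/crop.png

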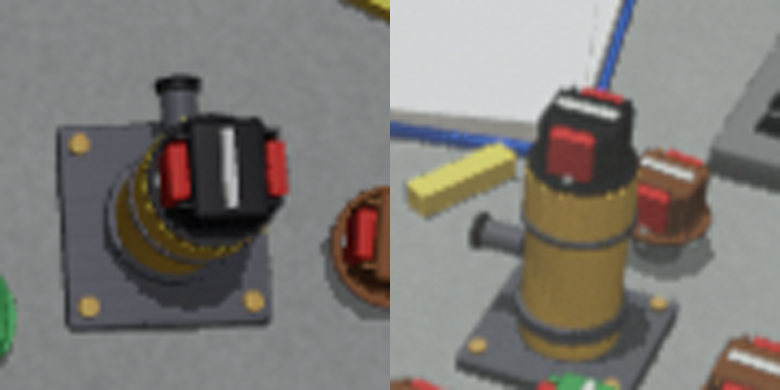

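The crop confirms it: the black cover with red buttons on ±y and a white bar along x, seated on the yellow tube with its eyepiece towards +x. Centre is about (0.558, -0.229), top about 0.191, yaw about 0.

```bash
python3 -m inch '[[[0,0,-0.035],[0,0,0.121],1],[[0,0,-0.035],[0,0,0.121],1],[[0.034,-0.0315,0],[0,0,0],1],[[0.034,-0.0315,0],[0,0,0],1],[[0.034,-0.0315,0],[0,0,0],1],[[0.034,-0.0315,0],[0,0,0],1],[[0.034,-0.0315,0],[0,0,0],1],[[0.034,-0.0315,0],[0,0,0],1]]'
python3 -m inch '[[[0.034,-0.0315,0],[0,0,0],1],[[0.034,-0.0315,0],[0,0,0],1],[[0.034,-0.0315,0],[0,0,0],1],[[0.034,-0.0315,0],[0,0,0],1],[[0.034,-0.0315,0],[0,0,0],1],[[0.034,-0.0315,0],[0,0,0],1],[[0,0,0],[0,0,0],1],[[0,0,0],[0,0,0],1]]'
python3 - <<'E'
from h import *
s=manip.state(); print(s['tool_pos'],s['tool_rot'],s['joint_pos'],s['contact_force'],s['ft_torque'])
im,d,p=shot('wrist','w1.png'); w=cloud(d,p)
near=np.hypot(w[...,0]-.558,w[...,1]+.229)<.06
m=near&(w[...,2]>.185)&(w[...,2]<.2); q=w[m]
print(m.sum(), cv2.minAreaRect(q[:,:2].astype(np.float32)*1000) if m.sum()>3 else '', np.median(q,0))
hsv=cv2.cvtColor(im,cv2.COLOR_RGB2HSV)
wh=m&(hsv[...,1]<60)&(hsv[...,2]>130)
print('white',wh.sum(), cv2.minAreaRect(w[wh][:,:2].astype(np.float32)*1000) if wh.sum()>3 else '')
E
```

```text
time: 1.3
tool_pos: [0.3548, -0.4164, 0.3043]
tool_rot: [0.0, 1.0, -0.0, 0.0]
contact_force: [0.6, -0.3, 0.1]
gripper_width: 1.0
grasp_force: 0.0
time: 2.1
tool_pos: [0.5582, -0.2281, 0.3038]
tool_rot: [0.0, 1.0, 0.001, -0.0]
contact_force: [0.0, -0.6, -0.6]
gripper_width: 1.0
grasp_force: 0.0
[ 0.55818771 -0.22806603  0.30379675] [ 8.73134228e-05  9.99999509e-01  9.30340565e-04 -3.28607353e-04] [-5.11031959e-01 -3.07861444e-02  1.58177470e+00 -4.74296895e-04
  1.59109150e+00  1.05789418e+00] [ 0.0461221  -0.59117128 -0.61419286] [ 0.01213984 -0.0023921   0.00745237]
4925 ((559.5816650390625, -229.85467529296875), (52.554378509521484, 60.0438232421875), 0.6473211646080017) [ 0.56167191 -0.23002095  0.1902206 ]
white 392 ((559.8193969726562, -229.70875549316406), (39.25465774536133, 5.0618109703063965), 0.3229472041130066)
```

View pics/w1.png

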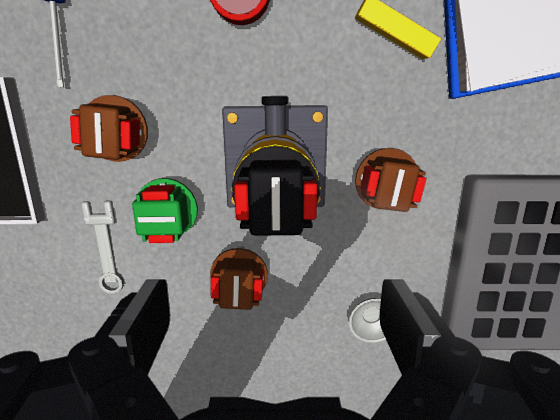

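The wrist view shows the black cover centred at (276,200), with the finger pads straddling the button line. Now I lower over it.

```bash
python3 -m inch '[[[0.001,0.0015,0.04],[0,0,0],1],[[0,0,0.04],[0,0,0],1],[[0,0,0.025],[0,0,0],1],[[0,0,0.015],[0,0,0],1],[[0,0,0],[0,0,0],1],[[0,0,0],[0,0,0],1]]'
python3 -m inch '[[[0,0,0],[0,0,0],0],[[0,0,0],[0,0,0],0],[[0,0,0],[0,0,0],0],[[0,0,0],[0,0,0],0],[[0,0,0],[0,0,0],0],[[0,0,0],[0,0,0],0],[[0,0,0],[0,0,0],0],[[0,0,0],[0,0,0],0]]'
python3 - <<'E'
from h import *
s=manip.state(); print(s['contact_force'],s['ft_torque'],s['gripper_width'])
E
```

```text
time: 2.75
tool_pos: [0.559, -0.2313, 0.1854]
tool_rot: [0.0, 1.0, -0.001, 0.001]
contact_force: [0.8, 0.2, 0.1]
gripper_width: 0.998
grasp_force: 0.0
time: 3.55
tool_pos: [0.5608, -0.2301, 0.1897]
tool_rot: [0.0, 1.0, 0.0, 0.003]
contact_force: [-2.1, 4.8, 14.1]
gripper_width: 0.437
grasp_force: 61.8
[-2.10974768  4.79379377 14.0698329 ] [ 0.95822031  0.49253618 -0.01003135] 0.4374214508110662
```

```bash
python3 - <<'E'
from h import *
a,_,_=shot('side'); b,_,_=shot('wrist')
cv2.imwrite('pics/g1.png',np.hstack([cv2.resize(a[90:200,250:360,::-1],(400,400),interpolation=cv2.INTER_CUBIC),cv2.resize(b[120:420,130:430,::-1],(400,400))]))
E
```

```text
(no output)
```

View pics/g1.png

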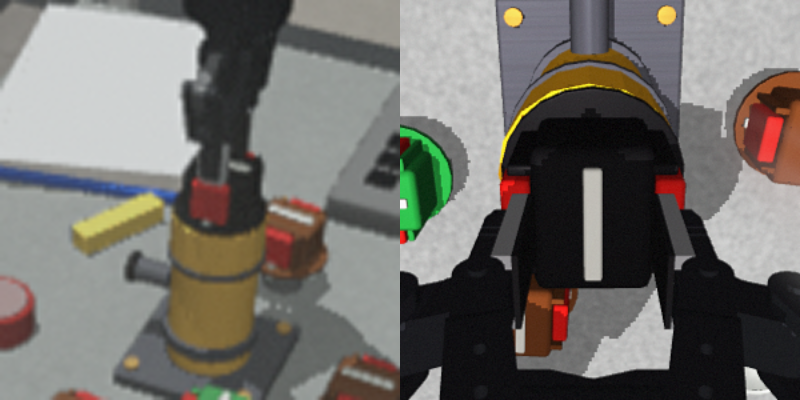

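The side crop shows the pad at about (215,170), with most of the red button still visible below it, so the buttons may not be pressed. I'll measure this in the depth data.

```bash
python3 - <<'E'
from h import *
np.set_printoptions(suppress=True,precision=4)
for n in ('side','wrist','top'):
    im,d,p=shot(n); w=cloud(d,p); hsv=cv2.cvtColor(im,cv2.COLOR_RGB2HSV)
    near=np.hypot(w[...,0]-.559,w[...,1]+.229)<.05
    rd=near&(w[...,2]>.14)&(hsv[...,1]>150)&(hsv[...,2]>60)&((hsv[...,0]<8)|(hsv[...,0]>172))
    for sg in (1,-1):
        q=w[rd&((w[...,1]+.2295)*sg>0)]
        if len(q)>3: print(n,'red side',sg,len(q),'x',np.percentile(q[:,0],[2,50,98]),'y',np.percentile(q[:,1],[2,50,98]),'z',np.percentile(q[:,2],[2,50,98]))
    if n=='side':
        g=near&(w[...,1]>-.21)&(w[...,2]>.15)&(w[...,2]<.24)
        print('columns near y+ side: z,x,y,rgb')
        vs,us=np.where(g); u0=int(np.median(us))
        for v in range(vs.min(),vs.max()+1):
            print(v,u0,w[v,u0],im[v,u0], w[v,u0+2],im[v,u0+2])
    if n=='wrist': 
        t=near&(hsv[...,1]<60)&(hsv[...,2]>130)&(w[...,2]>.16); print('white',np.median(w[t],0),cv2.minAreaRect(w[t][:,:2].astype(np.float32)*1000))
E
```

```text
side red side 1 13 x [0.549  0.5572 0.5724] y [-0.2078 -0.2005 -0.1982] z [0.1849 0.1875 0.1887]
columns near y+ side: z,x,y,rgb
125 308 [ 0.5516 -0.1728  0.2559] [46 45 45] [ 0.5485 -0.1791  0.2532] [45 47 46]
126 308 [ 0.5521 -0.1748  0.2517] [47 48 48] [ 0.5499 -0.1837  0.2473] [45 46 45]
127 308 [ 0.5511 -0.1727  0.2503] [47 48 49] [ 0.549  -0.1816  0.2458] [45 47 45]
128 308 [ 0.553  -0.1785  0.2435] [47 49 49] [ 0.5495 -0.1836  0.2416] [46 47 47]
129 308 [ 0.5518 -0.1758  0.2425] [43 45 44] [ 0.5491 -0.1833  0.239 ] [48 48 47]
130 308 [ 0.5528 -0.1791  0.2373] [45 47 46] [ 0.5498 -0.1859  0.2343] [50 51 50]
131 308 [ 0.5592 -0.1979  0.2217] [48 49 48] [ 0.5543 -0.1994  0.2222] [48 49 48]
132 308 [ 0.5588 -0.1972  0.2192] [47 48 48] [ 0.5549 -0.2017  0.2177] [53 54 54]
133 308 [ 0.559  -0.1986  0.2153] [45 45 46] [ 0.5548 -0.202   0.2145] [54 56 55]
134 308 [ 0.5583 -0.1972  0.2132] [44 45 46] [ 0.555  -0.2034  0.2105] [60 61 60]
135 308 [ 0.5584 -0.198   0.2097] [50 50 49] [ 0.5551 -0.2044  0.2068] [65 67 66]
136 308 [ 0.5583 -0.1984  0.2063] [47 47 47] [ 0.5542 -0.2023  0.2053
[... 1362 characters left out ...]
 -0.2023  0.1553] [53 49 46]
153 308 [ 0.5534 -0.1951  0.1557] [45 45 43] [ 0.549  -0.1988  0.1548] [41 43 42]
154 308 [ 0.5536 -0.1965  0.1515] [76 66 47] [ 0.5484 -0.1976  0.1524] [67 59 47]
155 308 [ 0.5526 -0.1943  0.1499] [123 103  61] [ 0.5491 -0.2006  0.1469] [109  92  54]
156 308 [ 0.5515 -0.1916  0.1487] [132 110  61] [ 0.5463 -0.193   0.1495] [131 109  60]
wrist red side 1 367 x [0.5643 0.5717 0.5739] y [-0.2105 -0.2049 -0.2015] z [0.1823 0.1872 0.1887]
wrist red side -1 382 x [0.5646 0.5719 0.5742] y [-0.2603 -0.2567 -0.2513] z [0.1825 0.1872 0.1887]
white [ 0.5636 -0.231   0.1928] ((560.7718505859375, -234.5160675048828), (39.25017547607422, 87.5562744140625), 10.107051849365234)
```

```bash
python3 - <<'E'
from h import *
np.set_printoptions(suppress=True,precision=4)
im,d,p=shot('wrist'); w=cloud(d,p)
for u in (210,216,222):
    for v in range(245,370,8): print(u,v,w[v,u],im[v,u])
print(manip.state()['tool_pos'])
E
```

```text
210 245 [ 0.5788 -0.2043  0.1885] [18 20 22]
210 253 [ 0.5736 -0.2035  0.1852] [108  15  12]
210 261 [ 0.571  -0.2037  0.1875] [249  33  29]
210 269 [ 0.5669 -0.2034  0.1869] [177  16  16]
210 277 [ 0.5714 -0.2062  0.2025] [77 75 75]
210 285 [ 0.5717 -0.2074  0.2091] [76 74 77]
210 293 [ 0.571  -0.2081  0.2135] [75 75 76]
210 301 [ 0.5714 -0.2091  0.2195] [76 74 75]
210 309 [ 0.5709 -0.2098  0.2237] [74 77 77]
210 317 [ 0.5687 -0.2099  0.2249] [151 148 150]
210 325 [ 0.5674 -0.2102  0.2275] [17 17 18]
210 333 [ 0.5671 -0.2108  0.2312] [ 7  8 15]
210 341 [ 0.5721 -0.2128  0.2416] [16 17 19]
210 349 [ 0.5722 -0.2134  0.2451] [15 11 14]
210 357 [ 0.5774 -0.2153  0.2546] [15 20 21]
210 365 [ 0.5769 -0.2156  0.2568] [12 13 14]
216 245 [ 0.5792 -0.207   0.1894] [42 41 42]
216 253 [ 0.5736 -0.206   0.1852] [105  10   9]
216 261 [ 0.5711 -0.2063  0.1877] [177  21  19]
216 269 [ 0.5711 -0.2074  0.1951] [75 75 77]
216 277 [ 0.5715 -0.2086  0.2026] [77 77 79]
216 285 [ 0.5711 -0.2094  0.2081] [76 76 76]
216 293 [ 0.5714 -0.2104  0.2143] [79 77 78]
216 301 [ 0.5714 -0.2111  0.2195] [22 22 24]
21
[... 406 characters left out ...]
 253 [ 0.573  -0.2084  0.1838] [93 10 14]
222 261 [ 0.5712 -0.2089  0.188 ] [177  20  16]
222 269 [ 0.5719 -0.2101  0.1968] [75 74 76]
222 277 [ 0.5711 -0.2108  0.2019] [56 57 56]
222 285 [ 0.5711 -0.2116  0.208 ] [14 12 15]
222 293 [ 0.5712 -0.2124  0.214 ] [ 9 11 12]
222 301 [ 0.5691 -0.2126  0.2158] [11 12 14]
222 309 [ 0.5665 -0.2126  0.2168] [18 18 18]
222 317 [ 0.5637 -0.2126  0.2175] [3 7 6]
222 325 [ 0.5608 -0.2125  0.2181] [12 16  7]
222 333 [ 0.5577 -0.2125  0.2184] [ 9 11 11]
222 341 [ 0.5561 -0.2127  0.2208] [12 11 11]
222 349 [ 0.5528 -0.2126  0.2208] [ 9 11 10]
222 357 [ 0.5494 -0.2124  0.2209] [71 68 67]
222 365 [ 0.4182 -0.1866  0.0729] [195 195 188]
[ 0.5608 -0.2301  0.1897]
```

The pads are resting on top of the buttons at z ≈ 0.19: the tips are level with the reported TCP, not 25 mm ahead of it. I'll open, go 22 mm lower and close again.

```bash
python3 -m inch '[[[0,0,0],[0,0,0],1],[[0,0,0],[0,0,0],1],[[0,0,0],[0,0,0],1],[[0,0,0],[0,0,0],1],[[0,0,0],[0,0,0],1]]'
python3 -m inch '[[[0,0,0.008],[0,0,0],1],[[0,0,0.007],[0,0,0],1],[[0,0,0.007],[0,0,0],1],[[0,0,0],[0,0,0],1],[[0,0,0],[0,0,0],1]]'
python3 - <<'E'
from h import *
np.set_printoptions(suppress=True,precision=4)
print(manip.state()['ft_torque'])
im,d,p=shot('wrist','w2.png'); w=cloud(d,p)
im2,d2,p2=shot('side')
cv2.imwrite('pics/g2.png',np.hstack([cv2.resize(im2[90:200,250:360,::-1],(400,400),interpolation=cv2.INTER_CUBIC),cv2.resize(im[120:420,100:460,::-1],(400,400))]))
pd=(abs(w[...,1]+.23)<.07)&(abs(w[...,1]+.23)>.033)&(w[...,2]>.152)&(w[...,2]<.3)&(abs(w[...,0]-.56)<.03)
for s in(1,-1):
    q=w[pd&((w[...,1]+.23)*s>0)]; print(s,len(q),np.percentile(q,[1,50,99],axis=0))
E
```

```text
time: 4.35
tool_pos: [0.5585, -0.2303, 0.1835]
tool_rot: [-0.0, 1.0, -0.0, -0.0]
contact_force: [-0.5, 0.5, -0.0]
gripper_width: 0.996
grasp_force: 0.0
time: 4.85
tool_pos: [0.5585, -0.2302, 0.1614]
tool_rot: [-0.0, 1.0, -0.0, -0.0]
contact_force: [-0.3, 0.1, 0.4]
gripper_width: 0.996
grasp_force: 0.0
[-0.0241  0.0257 -0.0297]
1 12499 [[ 0.5491 -0.1965  0.1744]
 [ 0.5684 -0.1821  0.2222]
 [ 0.5756 -0.1628  0.2409]]
-1 13538 [[ 0.5492 -0.2992  0.172 ]
 [ 0.5689 -0.2799  0.223 ]
 [ 0.5757 -0.2634  0.2422]]
```

View pics/g2.png

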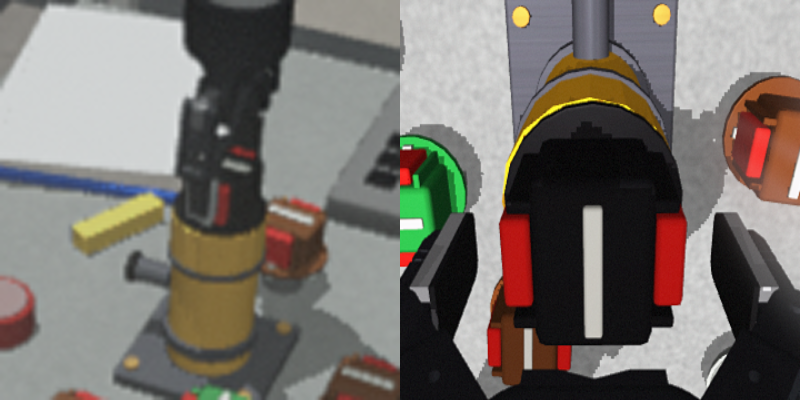

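The side crop shows the open pad now beside the button at (205,200). The wrist crop shows both red buttons at (517,258) and (670,258), between the pads. I go 2 mm lower and close.

```bash
python3 -m inch '[[[0,0,0.002],[0,0,0],1],[[0,0,0],[0,0,0],0],[[0,0,0],[0,0,0],0],[[0,0,0],[0,0,0],0],[[0,0,0],[0,0,0],0],[[0,0,0],[0,0,0],0],[[0,0,0],[0,0,0],0],[[0,0,0],[0,0,0],0]]'
python3 - <<'E'
from h import *
np.set_printoptions(suppress=True,precision=4)
s=manip.state();print(s['tool_pos'],s['contact_force'],s['ft_torque'],s['gripper_width'])
im,d,p=shot('wrist'); w=cloud(d,p);hsv=cv2.cvtColor(im,cv2.COLOR_RGB2HSV)
near=np.hypot(w[...,0]-.559,w[...,1]+.229)<.05
rd=near&(w[...,2]>.155)&(hsv[...,1]>150)&(hsv[...,2]>60)&((hsv[...,0]<8)|(hsv[...,0]>172))
for sg in (1,-1):
    q=w[rd&((w[...,1]+.2295)*sg>0)]
    if len(q)>3: print(sg,len(q),np.percentile(q,[2,50,98],axis=0))
E
```

```text
time: 5.75
tool_pos: [0.5592, -0.2301, 0.163]
tool_rot: [-0.0, 1.0, -0.0, 0.001]
contact_force: [-5.8, 3.9, 10.1]
gripper_width: 0.53
grasp_force: 65.3
[ 0.5592 -0.2301  0.163 ] [-5.8184  3.9005 10.0555] [ 0.7291  0.7875 -0.0744] 0.5301237841632911
1 617 [[ 0.5472 -0.2116  0.185 ]
 [ 0.5623 -0.2099  0.1877]
 [ 0.5738 -0.2081  0.189 ]]
-1 626 [[ 0.5475 -0.2541  0.1849]
 [ 0.5625 -0.2522  0.1876]
 [ 0.574  -0.2505  0.1889]]
```

```bash
python3 -m inch '[[[0,0,0],[0,0,0.05],0],[[0,0,0],[0,0,0.05],0],[[0,0,0],[0,0,0.05],0],[[0,0,0],[0,0,0],0]]'; python3 -c "
from h import *
s=manip.state();print(s['contact_force'],s['ft_torque'],s['tool_rot'])"
python3 -m inch '[[[0,0,0],[0,0,0.03],0],[[0,0,0],[0,0,0.03],0],[[0,0,0],[0,0,0],0]]'; python3 -c "
from h import *
s=manip.state();print(s['contact_force'],s['ft_torque'],s['tool_rot'])"
```

```text
time: 6.2
tool_pos: [0.5598, -0.2294, 0.163]
tool_rot: [-0.001, 0.997, -0.075, 0.001]
contact_force: [-3.2, 5.6, 9.8]
gripper_width: 0.527
grasp_force: 65.1
[-3.24880128  5.62350725  9.81554562] [0.91148911 0.55994558 0.05606113] [-8.39514693e-04  9.97184338e-01 -7.49760748e-02  1.13106797e-03]
time: 6.5
tool_pos: [0.5598, -0.2293, 0.163]
tool_rot: [-0.001, 0.995, -0.105, 0.001]
contact_force: [-2.1, 6.4, 9.9]
gripper_width: 0.529
grasp_force: 65.1
[-2.13008193  6.36571398  9.85422388] [1.02033071 0.45420408 0.14867428] [-0.00100787  0.9945157  -0.10457668  0.00111147]
```

```bash
python3 -m inch '[[[0,0,0],[0,0,0.03],0],[[0,0,0],[0,0,0.02],0],[[0,0,0],[0,0,0],0]]'; python3 - <<'E'
from h import *
np.set_printoptions(suppress=True,precision=4)
s=manip.state();print(s['contact_force'],s['ft_torque'],s['tool_rot'])
im,d,p=shot('wrist'); w=cloud(d,p);hsv=cv2.cvtColor(im,cv2.COLOR_RGB2HSV)
m=(np.hypot(w[...,0]-.559,w[...,1]+.229)<.025)&(w[...,2]>.185)&(w[...,2]<.2)&(hsv[...,1]<60)&(hsv[...,2]>130)
q=w[m];c=q[:,:2]-q[:,:2].mean(0);v=np.linalg.svd(c,full_matrices=False)[2][0];print(q.mean(0),np.degrees(np.arctan(v[1]/v[0])))
E
```

```text
time: 6.8
tool_pos: [0.5599, -0.2291, 0.163]
tool_rot: [-0.001, 0.992, -0.129, 0.001]
contact_force: [-2.1, 7.3, 11.2]
gripper_width: 0.532
grasp_force: 65.1
[-2.1369  7.2773 11.1937] [1.0728 0.4271 0.1158] [-0.0012  0.9916 -0.1293  0.0011]
[ 0.5619 -0.2308  0.1927] -14.410232938199666
```

The cover has turned 14.4° with the tool and the torque stays flat at about 0.1–0.15 Nm, so this is the free way. I continue to about 47°.

```bash
python3 -m inch '[[[0,0,0],[0,0,0.08],0],[[0,0,0],[0,0,0.08],0],[[0,0,0],[0,0,0.08],0],[[0,0,0],[0,0,0.08],0],[[0,0,0],[0,0,0.08],0],[[0,0,0],[0,0,0.08],0],[[0,0,0],[0,0,0.07],0],[[0,0,0],[0,0,0],0]]'; python3 - <<'E'
from h import *
np.set_printoptions(suppress=True,precision=4)
s=manip.state();print(s['contact_force'],s['ft_torque'],s['tool_rot'],s['joint_pos'])
im,d,p=shot('wrist'); w=cloud(d,p);hsv=cv2.cvtColor(im,cv2.COLOR_RGB2HSV)
m=(np.hypot(w[...,0]-.559,w[...,1]+.229)<.025)&(w[...,2]>.185)&(w[...,2]<.2)&(hsv[...,1]<60)&(hsv[...,2]>130)
q=w[m];c=q[:,:2]-q[:,:2].mean(0);v=np.linalg.svd(c,full_matrices=False)[2][0];print(q.mean(0),np.degrees(np.arctan(v[1]/v[0])))
E
```

```text
time: 7.65
tool_pos: [0.5602, -0.2286, 0.1631]
tool_rot: [-0.002, 0.919, -0.394, 0.001]
contact_force: [-2.2, 8.1, 10.1]
gripper_width: 0.527
grasp_force: 65.1
[-2.1592  8.0637 10.1394] [1.2336 0.3245 0.0447] [-0.002   0.9191 -0.394   0.0009] [-0.5123  0.0577  1.7285  0.0042  1.3541  1.8676]
[ 0.5615 -0.2317  0.1928] -46.15193014650404
```

```bash
python3 -m inch '[[[0,0,-0.006],[0,0,0],0],[[0,0,-0.01],[0,0,0],0],[[0,0,-0.01],[0,0,0],0]]'; python3 -m inch '[[[0,0,-0.015],[0,0,0],0],[[0,0,-0.02],[0,0,0],0],[[0,0,-0.02],[0,0,0],0],[[0,0,-0.02],[0,0,0],0],[[0,0,0],[0,0,0],0]]'; python3 - <<'E'
from h import *
np.set_printoptions(suppress=True,precision=4)
for n in('side','wrist'):
    im,d,p=shot(n); w=cloud(d,p);hsv=cv2.cvtColor(im,cv2.COLOR_RGB2HSV)
    if n=='side': a=im
m=(np.hypot(w[...,0]-.559,w[...,1]+.229)<.025)&(w[...,2]>.25)&(w[...,2]<.32)&(hsv[...,1]<60)&(hsv[...,2]>130)
q=w[m];c=q-q.mean(0);print(q.mean(0),np.linalg.svd(c,full_matrices=False)[2][0])
cv2.imwrite('pics/g3.png',np.hstack([cv2.resize(a[60:200,240:380,::-1],(400,400),interpolation=cv2.INTER_CUBIC),cv2.resize(im[120:420,100:460,::-1],(400,400))]))
E
```

```text
time: 8.0
tool_pos: [0.5582, -0.2306, 0.186]
tool_rot: [0.0, 0.919, -0.394, -0.001]
contact_force: [0.4, 0.1, -1.1]
gripper_width: 0.53
grasp_force: 62.3
time: 8.5
tool_pos: [0.5603, -0.2318, 0.2663]
tool_rot: [0.001, 0.919, -0.394, 0.004]
contact_force: [-0.5, 0.1, -1.4]
gripper_width: 0.528
grasp_force: 62.4
[ 0.5609 -0.234   0.2936] [-0.6969  0.7172 -0.0057]
```

View pics/g3.png

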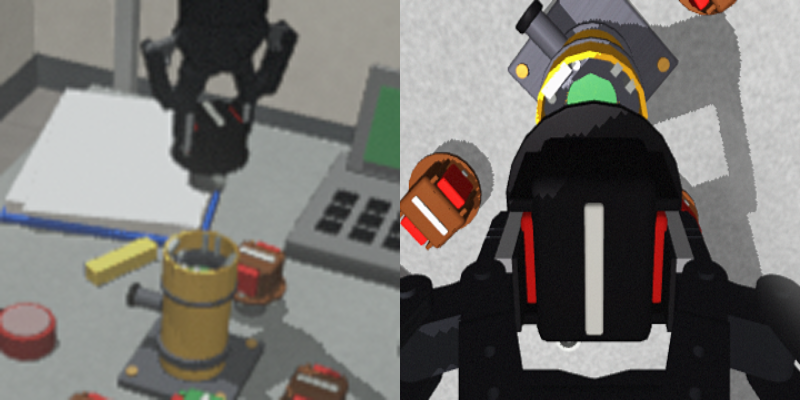

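The side crop shows the cover lifted clear at (210,150), with the open yellow tube below it. The wrist crop shows it held level, buttons pinched. Now I carry it to above the tray.

```bash
python3 -m inch '[[[-0.013,-0.013,0],[0,0,0],0],[[-0.025,-0.0245,0],[0,0,0],0],[[-0.03,-0.029,0],[0,0,0],0],[[-0.03,-0.029,0],[0,0,0],0],[[-0.03,-0.029,0],[0,0,0],0],[[-0.03,-0.029,0],[0,0,0],0],[[-0.03,-0.029,0],[0,0,0],0],[[-0.03,-0.029,0],[0,0,0],0]]'; python3 -m inch '[[[-0.025,-0.0245,0.02],[0,0,0],0],[[-0.015,-0.0145,0.02],[0,0,0],0],[[-0.01,-0.008,0.02],[0,0,0],0],[[0,0,0.02],[0,0,0],0],[[0,0,0],[0,0,0],0],[[0,0,0],[0,0,0],0]]'; python3 - <<'E'
from h import *
np.set_printoptions(suppress=True,precision=4)
s=manip.state();print(s['contact_force'],s['tool_pos'],s['tool_rot'],s['joint_pos'])
im,d,p=shot('wrist'); w=cloud(d,p);hsv=cv2.cvtColor(im,cv2.COLOR_RGB2HSV)
t=s['tool_pos']
m=(np.hypot(w[...,0]-t[0],w[...,1]-t[1])<.025)&(abs(w[...,2]-t[2]-.028)<.015)&(hsv[...,1]<60)&(hsv[...,2]>130)
q=w[m];c=q-q.mean(0);print(q.mean(0),np.linalg.svd(c,full_matrices=False)[2][0])
tr=(w[...,2]>.012)&(w[...,2]<.025)&(np.hypot(w[...,0]-.563,w[...,1]-.141)<.13);print(tr.sum(),cv2.minAreaRect(w[tr][:,:2].astype(np.float32)*1000))
E
```

```text
time: 9.4
tool_pos: [0.5602, 0.0759, 0.2593]
tool_rot: [0.0, 0.919, -0.394, -0.001]
contact_force: [1.0, -0.5, -1.4]
gripper_width: 0.53
grasp_force: 62.4
time: 10.0
tool_pos: [0.5602, 0.1423, 0.1799]
tool_rot: [0.001, 0.919, -0.394, -0.001]
contact_force: [-0.7, 0.0, -1.3]
gripper_width: 0.531
grasp_force: 62.4
[-0.6713  0.0318 -1.3049] [0.5602 0.1423 0.1799] [ 0.0006  0.9191 -0.3939 -0.0011] [ 0.12   -0.0176  1.7757  0.0001  1.386   2.5006]
[0.5618 0.1393 0.2096] [-0.6958  0.7182  0.0025]
3922 ((563.0092163085938, 140.65357971191406), (170.63079833984375, 150.4542694091797), 1.0145398378372192)
```

```bash
python3 -m inch '[[[0,0,0.03],[0,0,0],0],[[0,0,0.035],[0,0,0],0],[[0,0,0.03],[0,0,0],0],[[0,0,0.02],[0,0,0],0],[[0,0,0.008],[0,0,0],0],[[0,0,0],[0,0,0],0],[[0,0,0],[0,0,0],0]]'; python3 -m inch '[[[0,0,0.003],[0,0,0],0],[[0,0,0.002],[0,0,0],0],[[0,0,0],[0,0,0],0]]'; python3 -m inch '[[[0,0,0.002],[0,0,0],0],[[0,0,0.001],[0,0,0],0],[[0,0,0],[0,0,0],0]]'
```

```text
time: 10.75
tool_pos: [0.5627, 0.142, 0.06]
tool_rot: [-0.001, 0.919, -0.394, 0.001]
contact_force: [0.2, 1.1, -1.2]
gripper_width: 0.529
grasp_force: 62.4
time: 11.05
tool_pos: [0.5614, 0.142, 0.0534]
tool_rot: [-0.0, 0.919, -0.394, 0.0]
contact_force: [-0.5, 0.2, -1.2]
gripper_width: 0.528
grasp_force: 62.4
time: 11.35
tool_pos: [0.561, 0.1419, 0.0497]
tool_rot: [0.0, 0.919, -0.394, -0.0]
contact_force: [0.0, -0.5, -1.7]
gripper_width: 0.531
grasp_force: 62.4
```

```bash
python3 -m inch '[[[0,0,0.001],[0,0,0],0],[[0,0,0],[0,0,0],0]]'; python3 -m inch '[[[0,0,0.001],[0,0,0],0],[[0,0,0],[0,0,0],0]]'; python3 -m inch '[[[0,0,0.001],[0,0,0],0],[[0,0,0],[0,0,0],0]]'
```

```text
time: 11.55
tool_pos: [0.5612, 0.142, 0.0489]
tool_rot: [0.0, 0.919, -0.394, -0.0]
contact_force: [0.0, -0.2, -1.8]
gripper_width: 0.527
grasp_force: 62.4
time: 11.75
tool_pos: [0.5614, 0.142, 0.0481]
tool_rot: [-0.0, 0.919, -0.394, 0.0]
contact_force: [-0.5, 0.9, -0.4]
gripper_width: 0.526
grasp_force: 62.7
time: 11.95
tool_pos: [0.5615, 0.142, 0.0481]
tool_rot: [0.0, 0.919, -0.394, 0.0]
contact_force: [-1.8, 0.6, 4.6]
gripper_width: 0.527
grasp_force: 64.3
```

Contact with the tray floor (+5 N). I open, check, and rise.

```bash
python3 -m inch '[[[0,0,0],[0,0,0],0],[[0,0,0],[0,0,0],1],[[0,0,0],[0,0,0],1],[[0,0,0],[0,0,0],1],[[0,0,0],[0,0,0],1],[[0,0,0],[0,0,0],1],[[0,0,0],[0,0,0],1]]' && python3 -m inch '[[[0,0,-0.01],[0,0,0],1],[[0,0,-0.02],[0,0,0],1],[[0,0,-0.03],[0,0,0],1],[[0,0,-0.03],[0,0,0],1],[[0,0,-0.03],[0,0,0],1],[[0,0,-0.03],[0,0,0],1],[[0,0,0],[0,0,0],1],[[0,0,0],[0,0,0],1]]'; python3 - <<'E'
from h import *
np.set_printoptions(suppress=True,precision=4)
im,d,p=shot('wrist'); w=cloud(d,p);hsv=cv2.cvtColor(im,cv2.COLOR_RGB2HSV)
m=(np.hypot(w[...,0]-.562,w[...,1]-.14)<.03)&(w[...,2]>.06)&(w[...,2]<.1)&(hsv[...,1]<60)&(hsv[...,2]>130)
q=w[m];c=q-q.mean(0);print(q.mean(0),np.linalg.svd(c,full_matrices=False)[2])
a=shot('side')[0]
cv2.imwrite('pics/end.png',np.hstack([cv2.resize(a[120:330,180:390,::-1],(400,400)),cv2.resize(im[:,70:490,::-1],(400,400))]))
E
```

```text
time: 12.65
tool_pos: [0.5613, 0.142, 0.047]
tool_rot: [-0.0, 0.919, -0.394, 0.0]
contact_force: [-0.0, 0.0, -0.0]
gripper_width: 0.997
grasp_force: 0.0
time: 13.45
tool_pos: [0.5618, 0.142, 0.1985]
tool_rot: [-0.001, 0.919, -0.394, 0.001]
contact_force: [-1.0, 0.2, -0.4]
gripper_width: 1.006
grasp_force: 0.0
[0.562  0.1397 0.0777] [[-0.6936  0.7203  0.0019]
 [ 0.7202  0.6935  0.0194]
 [-0.0127 -0.0148  0.9998]]
```

View pics/end.png

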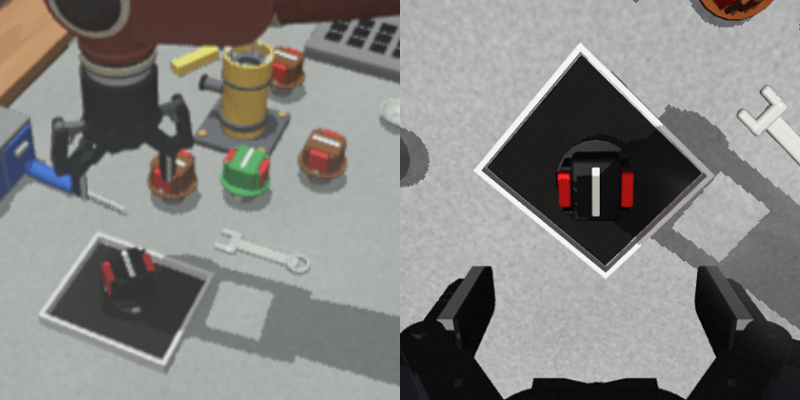

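The picture shows the cover standing upright in the middle of the tray, with both buttons out, the gripper clear above it and the bystanders in place.

```bash
python3 -c "
from plant import manip
print(manip.job_done())"
```

```text
the job is handed in; nothing more can be done
None
```

The cover is off the collimator and standing upright and released near the middle of the tray, nothing else looks moved in the last pictures, and the job is handed in at about 13.6 s; the hand-in returned no verdict.

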